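# Expose a tinted lens sample in the counter lens tester

## Task

Take the blue lens sample from the felt mat and set it down gently and flat on the tester's round sprung pan, wholly inside the white ring, and let go of it. Then, with the fingers, press the orange spring-return dial lever down past its first two notches to the third and last one (the red mark), and keep holding it there: finish while still pressing it, because it springs back if released. Leave the other samples, the glasses case and the cleaner bottle where they are, and do not bump the lens off centre.

Things in the scene. Friction and masses are not known exactly. Their poses are not given: they have to be found in the camera images.
- sample_blue: blue lens sample: a blue domed lens sunk in a white round carrier, 52 mm diameter, 18 mm high, 56 to 112 g; solid, grip it across its diameter. Origin at the centre of its underside, z up. It lies on the felt mat in one of three places 85 mm apart in a row
- sample_brown: brown lens sample, same shape and size, origin alike; leave alone
- sample_green: green lens sample, same shape and size, origin alike; leave alone
- mat: grey felt mat fixed to the counter, 290 mm (its x) by 110 mm (its y), 4 mm thick; the three samples stand in a row along its x axis, 85 mm apart (85 mm off centre, centre, 85 mm off centre). Origin at the centre of its underside. The mat and the tester may change sides
- tester: lens tester fixed to the counter: white box 170 mm (its x) by 280 mm (its y), its lid 60 mm above the counter. Origin at the centre of its underside; its front faces its own -x. The pan stands over its +y half, the dial with the lever over its -y half. The grey dial cheeks rise to 121 mm above the counter, 36 mm around the dial axis; a grey block behind it rises to 100 mm
- pan_top (a point): centre of the top face of the sprung pan: a dark disc of 92 mm diameter with a white ring on it (72 mm inner, 78 mm outer diameter), top 77 mm above the counter when empty. It sinks up to 12 mm when loaded (150 N/m; 3 to 7 mm under a sample) and the point sinks with it
- pan_plate (a joint): how far the pan has sunk, in m: 0 empty, 0.012 at its stop
- dial_axis (a point): centre of the dial, on its level axle, which runs along the tester's y axis; 85 mm above the counter
- lever_grip (a point): centre of the orange crossbar at the lever's end: 18 mm diameter, 36 mm long along the tester's y, 75 mm from the dial axis towards the tester's front (-x). 116 mm above the counter at rest (0.42 rad above level); swings down in an arc to 60 mm (0.33 rad below level) at the third notch; the point moves with it. Only the box's front edge and the counter are beneath it
- dial_lever (a joint): angle of the dial in rad: 0 at rest, grows as the lever is pressed down; notches at 0.25, 0.50 and 0.75, hard stop at 0.77. A spring drives it back to 0 from everywhere, notches included. Pressing the crossbar takes 6 to 8 N to leave rest and each of the first two notches, 2 to 3 N less just before the next notch, and 5 to 6 N to hold it at the third
- case: blue glasses case, 60 x 160 x 40 mm, lying beyond the work; origin at the centre of its underside; leave alone
- cleaner: small clear lens-cleaner bottle, 36 mm diameter, 100 mm high, standing near the robot; origin at the centre of its underside; leave alone
There are look-alikes about, which are no part of the job. Leave any yellow look-alike of the sample_blue alone.

How it is judged:
By the outcome, as a careful person would: the job done as asked, in the order asked, and still so for the second after the job is handed in, while the arm keeps its last pose, push and grip.
It also fails if it takes over 56 s, if anything falls off the work surface, if the arm or the gripper's body presses on something with over 40 N, if the wrist force passes 120 N, or if a joint passes its speed limit or range.

## Robot

A 6-joint arm with a two-finger parallel gripper is mounted at the origin on the work surface. World frame = base frame: x ahead of the robot, y to its left, z up, the work surface at z = 0. Lengths are in m, angles in rad, forces in N, time in s.
With the tool pointing down it reaches from about 0.35 to 0.85 m from the base axis. Payload 8.1 kg.
Tool frame: the origin (TCP) lies midway between the tips of the shut fingers; the grasp point (between the pads) lies 19 mm behind it; z points along the fingers, y is the line along which they close (so a half turn about z gives the same grasp; the last joint's range is limited). The gripper opens to 93 mm and grips with 3 to 60 N. Pads are 15 mm wide; open, the fingers measure 128 mm over their backs; the gripper's body (75 mm by 188 mm) begins 65 mm behind the grasp point.
Start: joints at [1.248, 0.13, 1.488, -0, 1.523, -0.085], TCP at [0.141, 0.583, 0.219] pointing down, gripper open.
Joint ranges: [-2.96, 2.96], [-0.89, 2.26], [0.02, 2.5], [-1.34, 4.48], [0, 2.73], [-2.66, 2.66]. Speed limits (rad/s): [2.39, 2.39, 2.79, 3.14, 3.14, 3.14].

## Interface

Orientations are given as a rotation vector (axis times angle).
In Python, from plant import read_state, read_camera, camera_model, close_job gives the robot as it stands. The module is installed in compiled form; this text tells all that it offers.
- The arm moves only by the tool carry_out, never from a script. Its argument "moves" is a list of rows, each an object of numbers: "jaw": the finger opening in m, from 0 to 0.093; "dx", "dy", "dz": the shift along the tool's x, y, z in m; "yaw": the turn about the tool's z in rad. In form: [{"jaw": .., "dx": .., "dy": .., "dz": .., "yaw": ..}, ...]. A call has 1 to 8 rows; each row shifts and turns the commanded pose from where the row before left it, along the tool's axes as they then stand; what a row does not reach is not made up. A row lasts 1/8 s, in which the tool goes at most 62.5 mm and 10.7 degrees, less where a joint would pass 70% of its speed; a pose out of reach is approached as far as the arm can. A call is refused whole if a number of a shift passes 0.0625 or a number of a turn 0.188, either way. A call with a gripper value outside its range is refused whole. The fingers move at their own pace and stop on an object; "grip_force" is the grip in N (left out, the last holds). Time passes only in rows, so rows that do not move let the fingers close. It gives the time, the measured TCP pose, the force, the opening and the grip force at its end, in the units of the state.
- read_state(): the state, without advancing time (a new reading comes with each control period).
- read_camera(name): name is "scene" or "top" or "wrist"; returns the picture (480x640x3 uint8, red, green, blue); there is no depth.
- camera_model(name): a dict with "camera_matrix" (3x3 intrinsics, pixels), "k1" (the pictures are not rectified: a ray, as slopes to the right and down, at radius r is drawn at 1 + k1 r^2 times it, then the intrinsics apply), "view" (4x4, takes a point from world to camera coordinates). Camera axes: x right, y up, looking along -z (the intrinsics and any distortion apply to the point x, -y, -z); pixel columns grow to the right and rows downward; lengths in m; the calibration is good to about 2 mm. A picture is of the moment at which its call begins: read the wrist's pose just before it. camera_model takes no time and is no camera call; for the wrist camera it gives the pose at the moment of the call.
- close_job(): hands the job in; it is judged then, once.
The state is a dict: "t": time; "q": joint angles; "dq": joint speeds; "joint_torque": joint torques, N m; "tool_pos": TCP position; "orientation": TCP orientation; "force": force on the tool from outside, world axes, zero at the start; "wrist_torque": the same for the moment, N m; "opening": finger opening in m; "gripper_force": force on a finger pad.
Only numpy, scipy, OpenCV 4.12 (cv2) and the standard library are available. Lean on these libraries where they do the work, as an engineer would, in place of code of your own. Each camera call takes 0.05 s, during which the arm holds its last target. There are 200 camera calls.

## Working session

There is one attempt and no reset: what is moved stays moved. The work goes in short steps, Python scripts to look and compute and a tool call to move; the robot and the scene stay as the last step left them, time stands still between calls to the robot, and variables do not carry over. Pictures are saved under pics/ and viewed, at most 10 in all, crops included, and the job is handed in when it is done.

Besides the shell and the picture viewer there is one more tool, called after "Emit:" as a command line: name --argument value ..., lists and objects as JSON in quotes. carry_out: Moves the arm, as the interface text tells. Its arguments: {"type":"object","properties":{"moves":{"type":"array","items":{"type":"object","properties":{"jaw":{"type":"number"},"dx":{"type":"number"},"dy":{"type":"number"},"dz":{"type":"number"},"yaw":{"type":"number"}}}},"grip_force":{"type":"number"}},"required":["moves"]}

```bash
mkdir -p pics; cat > h.py <<'E'
import numpy as np, cv2
from plant import *
from scipy.spatial.transform import Rotation as R
def snap(n,f):
    m=camera_model(n); im=read_camera(n); cv2.imwrite(f'pics/{f}.png',im[:,:,::-1]); np.savez(f'pics/{f}.npz',K=m['camera_matrix'],k1=m['k1'],V=m['view']); return im
def w(f,u,v,z):
    d=np.load(f'pics/{f}.npz');K=d['K'];V=d['V'];k1=float(d['k1'])
    p=np.array([(u-K[0,2])/K[0,0],(v-K[1,2])/K[1,1]]);s=p.copy()
    for _ in range(30): s=p/(1+k1*(s@s))
    r=V[:3,:3].T@np.array([s[0],-s[1],-1]); c=-V[:3,:3].T@V[:3,3]
    return (c+r*(z-c[2])/r[2]).round(4)
def px(f,P):
    d=np.load(f'pics/{f}.npz');K=d['K'];V=d['V'];k1=float(d['k1'])
    c=V[:3,:3]@np.array(P)+V[:3,3]; s=np.array([c[0],-c[1]])/-c[2]; s=s*(1+k1*(s@s))
    return (K[0,0]*s[0]+K[0,2],K[1,1]*s[1]+K[1,2])
E
python3 - <<'E'
from h import *
snap('top','top1');snap('scene','scene1')
s=read_state();print(s['t'],s['tool_pos'],s['orientation'],R.from_rotvec(s['orientation']).as_matrix().round(3))
E
```

```text
0.1 [0.14113405 0.5826297  0.21769136] [-3.72579800e-01 -3.11908952e+00  2.59503152e-03] [[-0.972  0.236 -0.001]
 [ 0.236  0.972 -0.002]
 [ 0.    -0.002 -1.   ]]
```

View pics/top1.png

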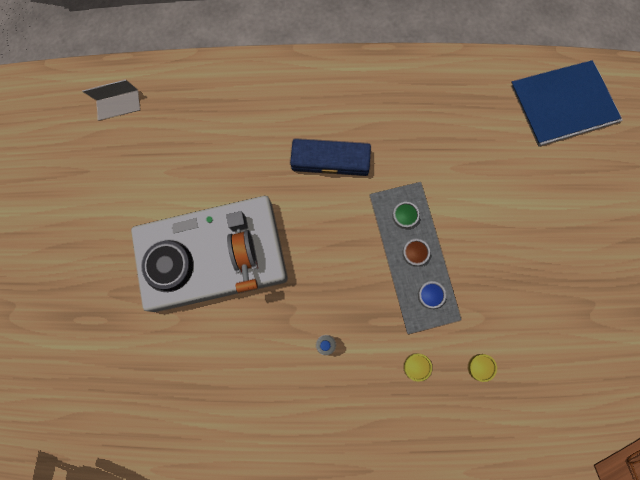

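View pics/scene1.png

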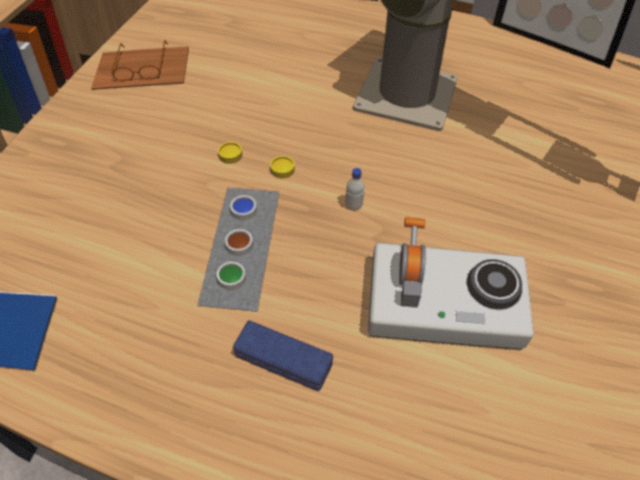

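The top view shows the blue sample at (432,295), the pan at (167,265) and the crossbar at (246,286). The mat is on the right with its axis tilted.

```bash
python3 - <<'E'
from h import *
im=cv2.imread('pics/top1.png');h=cv2.cvtColor(im,cv2.COLOR_BGR2HSV)
m=cv2.inRange(h,(105,150,120),(130,255,255));n,l,st,c=cv2.connectedComponentsWithStats(m)
for i in range(1,n):
    if st[i,4]>60: print('blue',c[i],st[i,4],w('top1',*c[i],.02))
m=cv2.inRange(h,(5,150,100),(14,255,255));n,l,st,c=cv2.connectedComponentsWithStats(m)
for i in range(1,n):
    if st[i,4]>60: print('or',c[i],st[i],w('top1',*c[i],.116))
print('pan',w('top1',167,265,.077),'corners')
cs=np.array([w('top1',*p,.06) for p in [(132,227),(270,197),(286,277),(146,310)]]);print(cs,cs.mean(0))
print('cleaner',w('top1',326,345,.1),'green,brown',w('top1',406,214,.02),w('top1',417,252,.02))
E
```

```text
blue [430.60294118 295.09558824] 272 [ 0.4847 -0.2207  0.02  ]
blue [324.59677419 345.11290323] 62 [ 0.3921 -0.0167  0.02  ]
or [237.97385621 239.87581699] [232 233  14  17 153] [0.5771 0.1332 0.116 ]
or [411.41052632 253.57894737] [407 248  11  13  95] [ 0.5497 -0.1714  0.116 ]
or [240.85142857 257.33142857] [233 250  16  16 175] [0.5458 0.1272 0.116 ]
or [246.07692308 285.20979021] [236 279  21  13 143] [0.4966 0.1167 0.116 ]
or [614.44919786 467.80213904] [596 452  35  28 374] [ 0.1693 -0.5187  0.116 ]
pan [0.5387 0.2747 0.077 ] corners
[[0.6162 0.3568 0.06  ]
 [0.6718 0.0857 0.06  ]
 [0.5174 0.0531 0.06  ]
 [0.4558 0.3177 0.06  ]] [0.5653   0.203325 0.06    ]
cleaner [ 0.394  -0.0213  0.1   ] green,brown [ 0.6454 -0.1792  0.02  ] [ 0.5689 -0.1978  0.02  ]
```

Emit:
carry_out --moves '[{"yaw":-0.156},{"yaw":-0.156},{"yaw":-0.156},{"dx":-0.0338,"dy":-0.0494},{"dx":-0.0338,"dy":-0.0494},{"dx":-0.0338,"dy":-0.0494},{"dx":-0.0338,"dy":-0.0494},{"dx":-0.0338,"dy":-0.0494}]'

```text
invalid input at $.moves[0]: expected keys jaw, dx, dy, dz, yaw
```

Emit:
carry_out --moves '[{"dx":-0.0338,"dy":-0.0494},{"dx":-0.0338,"dy":-0.0494},{"dx":0.0094,"dy":-0.0573},{"dx":0.0094,"dy":-0.0573},{"dx":0.0094,"dy":-0.0573},{"dx":0.0094,"dy":-0.0573},{"dx":0.0094,"dy":-0.0573},{"dx":0.0094,"dy":-0.0573}]'

```text
invalid input at $.moves[0]: expected keys jaw, dx, dy, dz, yaw
```

Emit:
carry_out --moves '[{"dx":0.0094,"dy":-0.0573},{"dx":0.0094,"dy":-0.0573},{"dx":0.0,"dy":-0.03},{},{}]'

```text
invalid input at $.moves[0]: expected keys jaw, dx, dy, dz, yaw
```

```bash
python3 - <<'E'
from h import *
snap('wrist','w1')
s=read_state();print(s['t'],s['tool_pos'],s['q'],s['force'],R.from_rotvec(s['orientation']).as_matrix().round(3))
print(px('w1',[.485,-.221,.02]))
E
```

```text
0.15 [0.14117144 0.58270293 0.21783919] [ 1.24759603e+00  1.30967619e-01  1.48903136e+00  1.57642952e-05
  1.52300690e+00 -8.53991700e-02] [-0.25069914  0.03977664 -0.74627098] [[-0.972  0.236 -0.   ]
 [ 0.236  0.972 -0.001]
 [ 0.    -0.001 -1.   ]]
(np.float64(-184.47718770712356), np.float64(588.9637446451609))
```

View pics/w1.png

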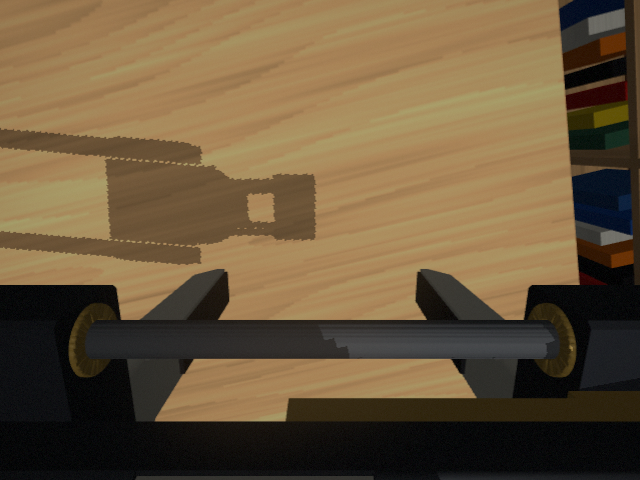

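The wrist view shows only bare counter, because the moves were refused: every row needs all five keys. I'll resend them in full.

Emit:
carry_out --moves '[{"jaw":0.093,"dx":0,"dy":0,"dz":0,"yaw":-0.156},{"jaw":0.093,"dx":0,"dy":0,"dz":0,"yaw":-0.156},{"jaw":0.093,"dx":0,"dy":0,"dz":0,"yaw":-0.156},{"jaw":0.093,"dx":-0.0338,"dy":-0.0494,"dz":0,"yaw":0},{"jaw":0.093,"dx":-0.0338,"dy":-0.0494,"dz":0,"yaw":0},{"jaw":0.093,"dx":-0.0338,"dy":-0.0494,"dz":0,"yaw":0},{"jaw":0.093,"dx":-0.0338,"dy":-0.0494,"dz":0,"yaw":0},{"jaw":0.093,"dx":-0.0338,"dy":-0.0494,"dz":0,"yaw":0}]'

```text
t: 1.15
tool_pos: [0.3633, 0.3797, 0.2185]
orientation: [-0.361, 3.121, 0.0]
force: [0.4, -0.6, -0.4]
opening: 0.0931
gripper_force: 0.0
```

Emit:
carry_out --moves '[{"jaw":0.093,"dx":-0.0338,"dy":-0.0494,"dz":0,"yaw":0},{"jaw":0.093,"dx":-0.0338,"dy":-0.0494,"dz":0,"yaw":0},{"jaw":0.093,"dx":0.0094,"dy":-0.0573,"dz":0,"yaw":0},{"jaw":0.093,"dx":0.0094,"dy":-0.0573,"dz":0,"yaw":0},{"jaw":0.093,"dx":0.0094,"dy":-0.0573,"dz":0,"yaw":0},{"jaw":0.093,"dx":0.0094,"dy":-0.0573,"dz":0,"yaw":0},{"jaw":0.093,"dx":0.0094,"dy":-0.0573,"dz":0,"yaw":0},{"jaw":0.093,"dx":0.0094,"dy":-0.0573,"dz":0,"yaw":0}]'

```text
t: 2.15
tool_pos: [0.4738, -0.049, 0.2186]
orientation: [-0.361, 3.121, 0.0]
force: [0.4, -0.4, 0.2]
opening: 0.093
gripper_force: 0.0
```

Emit:
carry_out --moves '[{"jaw":0.093,"dx":0.0094,"dy":-0.0573,"dz":0,"yaw":0},{"jaw":0.093,"dx":0.0094,"dy":-0.0573,"dz":0,"yaw":0},{"jaw":0.093,"dx":0.0094,"dy":-0.0573,"dz":0,"yaw":0},{"jaw":0.093,"dx":0,"dy":0,"dz":0.04,"yaw":0},{"jaw":0.093,"dx":0,"dy":0,"dz":0.0,"yaw":0}]'

```text
t: 2.78
tool_pos: [0.4833, -0.2202, 0.1749]
orientation: [0.358, -3.115, -0.007]
force: [0.2, 0.3, -0.3]
opening: 0.0928
gripper_force: 0.0
```

```bash
python3 - <<'E'
from h import *
snap('wrist','w2')
s=read_state();print(s['t'],s['tool_pos'],s['q'],s['force'],R.from_rotvec(s['orientation']).as_matrix().round(3))
print(px('w2',[.485,-.221,.02]))
E
```

```text
2.825 [ 0.48454565 -0.22019314  0.17715058] [-5.22994170e-01 -2.56527786e-02  1.72581051e+00  1.59380012e-04
  1.44568890e+00 -2.32372510e+00] [ 0.57694042 -0.29858708  0.28701941] [[-0.974 -0.228 -0.004]
 [-0.228  0.974  0.002]
 [ 0.003  0.003 -1.   ]]
(np.float64(319.5481316274585), np.float64(226.75411873000812))
```

View pics/w2.png

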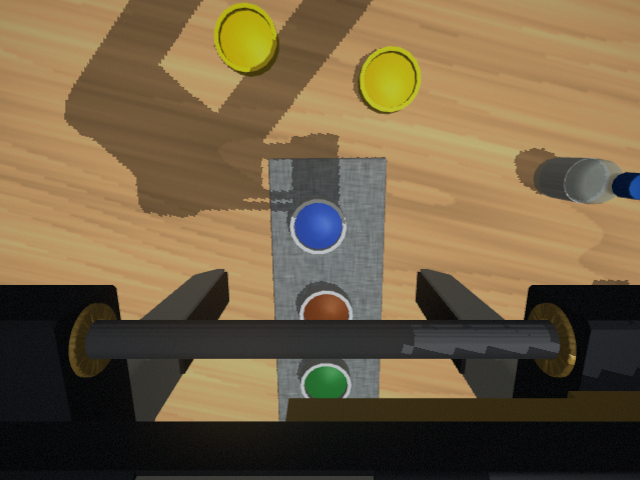

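The blue sample shows at (318,227), matching the prediction, so I'm going straight down.

Emit:
carry_out --moves '[{"jaw":0.093,"dx":0,"dy":-0.001,"dz":0.05,"yaw":0},{"jaw":0.093,"dx":0,"dy":0,"dz":0.05,"yaw":0},{"jaw":0.093,"dx":0,"dy":0,"dz":0.04,"yaw":0},{"jaw":0.093,"dx":0,"dy":0,"dz":0.02,"yaw":0},{"jaw":0.093,"dx":0,"dy":0,"dz":0.006,"yaw":0},{"jaw":0.093,"dx":0,"dy":0,"dz":0,"yaw":0},{"jaw":0.093,"dx":0,"dy":0,"dz":0,"yaw":0}]'

```text
t: 3.7
tool_pos: [0.4875, -0.2225, 0.0145]
orientation: [-0.361, 3.118, -0.003]
force: [-0.5, -0.3, -0.1]
opening: 0.0927
gripper_force: 0.0
```

Emit:
carry_out --grip_force 12 --moves '[{"jaw":0.093,"dx":0.001,"dy":0,"dz":0.006,"yaw":0},{"jaw":0.06,"dx":0,"dy":0,"dz":0,"yaw":0},{"jaw":0.045,"dx":0,"dy":0,"dz":0,"yaw":0},{"jaw":0.045,"dx":0,"dy":0,"dz":0,"yaw":0},{"jaw":0.045,"dx":0,"dy":0,"dz":0,"yaw":0},{"jaw":0.045,"dx":0,"dy":0,"dz":0,"yaw":0},{"jaw":0.045,"dx":0,"dy":0,"dz":0,"yaw":0}]'

```text
t: 4.58
tool_pos: [0.4852, -0.2222, 0.0067]
orientation: [-0.361, 3.121, -0.0]
force: [0.4, -0.0, 0.4]
opening: 0.0516
gripper_force: 12.0
```

Emit:
carry_out --grip_force 15 --moves '[{"jaw":0.045,"dx":0,"dy":0,"dz":-0.02,"yaw":0},{"jaw":0.045,"dx":0,"dy":0,"dz":-0.045,"yaw":0},{"jaw":0.045,"dx":0,"dy":0,"dz":-0.055,"yaw":0},{"jaw":0.045,"dx":0,"dy":0,"dz":-0.055,"yaw":0},{"jaw":0.045,"dx":0,"dy":0,"dz":-0.02,"yaw":0},{"jaw":0.045,"dx":-0.0134,"dy":0.0262,"dz":0,"yaw":0},{"jaw":0.045,"dx":-0.0268,"dy":0.0524,"dz":0,"yaw":0},{"jaw":0.045,"dx":-0.0268,"dy":0.0524,"dz":0,"yaw":0}]'

```text
t: 5.58
tool_pos: [0.52, -0.078, 0.2002]
orientation: [0.358, -3.119, -0.001]
force: [0.5, 0.4, -0.5]
opening: 0.0517
gripper_force: 15.0
```

Emit:
carry_out --moves '[{"jaw":0.045,"dx":-0.0268,"dy":0.0524,"dz":0,"yaw":0},{"jaw":0.045,"dx":-0.0268,"dy":0.0524,"dz":0,"yaw":0},{"jaw":0.045,"dx":-0.0268,"dy":0.0524,"dz":0,"yaw":0},{"jaw":0.045,"dx":-0.0268,"dy":0.0524,"dz":0,"yaw":0},{"jaw":0.045,"dx":-0.0268,"dy":0.0524,"dz":0,"yaw":0},{"jaw":0.045,"dx":-0.0268,"dy":0.0524,"dz":0,"yaw":0},{"jaw":0.045,"dx":-0.0134,"dy":0.0262,"dz":0,"yaw":0},{"jaw":0.045,"dx":0,"dy":0,"dz":0,"yaw":0}]'

```text
t: 6.58
tool_pos: [0.6114, 0.2941, 0.1991]
orientation: [0.365, -3.117, 0.001]
force: [-0.6, -0.3, -0.8]
opening: 0.0516
gripper_force: 15.0
```

Emit:
carry_out --moves '[{"jaw":0.045,"dx":0,"dy":0,"dz":0,"yaw":0},{"jaw":0.045,"dx":0,"dy":0,"dz":0,"yaw":0}]'

```text
t: 6.82
tool_pos: [0.6123, 0.2907, 0.2013]
orientation: [0.359, -3.12, 0.001]
force: [0.1, -0.7, 0.2]
opening: 0.0521
gripper_force: 15.0
```

```bash
python3 - <<'E'
from h import *
snap('wrist','w3')
s=read_state();print(s['t'],s['tool_pos'],s['q'],s['force'],s['opening'],R.from_rotvec(s['orientation']).as_matrix().round(3))
print(px('w3',[.5387,.2747,.077]),px('w3',s['tool_pos']+[0,0,.016]))
E
```

```text
6.875 [0.61243033 0.29075394 0.20160381] [ 3.67750081e-01  3.48220922e-01  1.26676475e+00 -1.73171485e-04
  1.52679725e+00 -1.43180309e+00] [ 0.37586546  0.19726063 -0.7713556 ] 0.05176342209191934 [[-0.974 -0.227 -0.   ]
 [-0.227  0.974 -0.   ]
 [ 0.    -0.    -1.   ]]
(np.float64(323.12560662628965), np.float64(138.0986121577175)) (np.float64(321.3536358347225), np.float64(301.9287692255291))
```

View pics/w3.png

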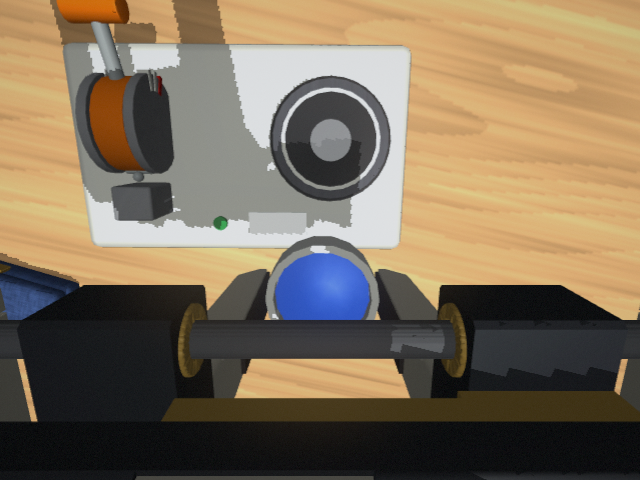

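The pan is centred at (330,138), the held lens sits centrally at x=322, and the crossbar is at (92,8), top left.

```bash
python3 - <<'E'
from h import *
p=w('w3',330.3,138.2,.077);c=w('w3',98,8,.116);print(p,c)
print(w('w3',125,122,.085),'box',[w('w3',*q,.06) for q in [(64,45),(410,46),(399,247),(94,246)]])
t=np.array([.6124,.2908]);
for q in (p,c):
    d=q[:2]-t;print(-(.9738*d[0]+.2272*d[1]),-.2272*d[0]+.9738*d[1])
E
```

```text
[0.5375 0.2802 0.077 ] [0.4956 0.1201 0.116 ]
[0.5615 0.1268 0.085 ] box [array([0.5159, 0.0615, 0.06  ]), array([0.4552, 0.325 , 0.06  ]), array([0.6139, 0.3618, 0.06  ]), array([0.6747, 0.0971, 0.06  ])]
0.07534594000000008 0.006695000000000022
0.15252288000000008 -0.1396907
```

Emit:
carry_out --moves '[{"jaw":0.045,"dx":0.0376,"dy":0.003,"dz":0,"yaw":0},{"jaw":0.045,"dx":0.0376,"dy":0.003,"dz":0,"yaw":0},{"jaw":0.045,"dx":0,"dy":0,"dz":0.04,"yaw":0},{"jaw":0.045,"dx":0,"dy":0,"dz":0.04,"yaw":0},{"jaw":0.045,"dx":0,"dy":0,"dz":0.025,"yaw":0},{"jaw":0.045,"dx":0,"dy":0,"dz":0.01,"yaw":0},{"jaw":0.045,"dx":0,"dy":0,"dz":0,"yaw":0},{"jaw":0.045,"dx":0,"dy":0,"dz":0,"yaw":0}]'

```text
t: 7.88
tool_pos: [0.5389, 0.281, 0.0884]
orientation: [-0.36, 3.118, 0.001]
force: [-0.0, -0.2, -0.9]
opening: 0.0519
gripper_force: 15.0
```

```bash
python3 - <<'E'
from h import *
snap('wrist','w4');snap('top','top2')
s=read_state();print(s['t'],s['tool_pos'],s['force'],s['opening'])
a=cv2.imread('pics/w4.png')[200:480,150:550];b=cv2.imread('pics/top2.png')[190:330,110:310]
cv2.imwrite('pics/c4.png',np.hstack([a,cv2.resize(b,(400,280),interpolation=cv2.INTER_CUBIC)]))
E
```

```text
7.975 [0.53882968 0.28105373 0.08830124] [ 0.58474031  0.42181903 -0.75569246] 0.05156637037558703
```

View pics/c4.png

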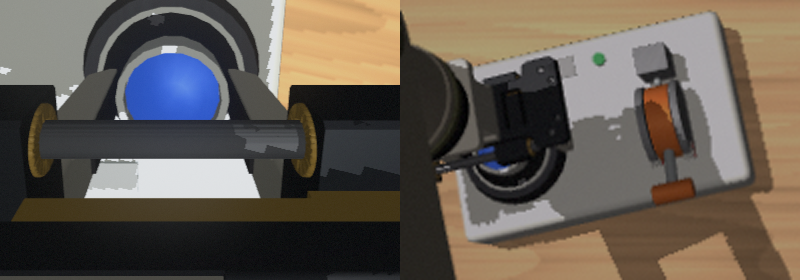

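```bash
python3 - <<'E'
from h import *
for f,box in (('w3',(265,70,395,205)),('w4',(225,190,445,270))):
    im=cv2.imread(f'pics/{f}.png').copy()
    d=np.load(f'pics/{f}.npz')
    for c,col in (((.5375,.2802),(0,0,255)),((.539,.275),(0,255,0)),((.5375,.286),(255,0,255))):
        for r in (.036,.039) if f=='w4' else (.036,.039):
            pts=np.array([px(f,[c[0]+r*np.cos(t),c[1]+r*np.sin(t),.077]) for t in np.linspace(0,6.28,90)])
            for p in pts: cv2.circle(im,tuple(int(v*16) for v in p),8,col,-1,cv2.LINE_AA,4)
    x0,y0,x1,y1=box; cv2.imwrite(f'pics/o{f}.png',cv2.resize(im[y0:y1,x0:x1],(400,int(400*(y1-y0)/(x1-x0))),interpolation=cv2.INTER_NEAREST))
a=cv2.imread('pics/ow3.png');b=cv2.imread('pics/ow4.png')
b=cv2.copyMakeBorder(b,0,a.shape[0]-b.shape[0],0,0,cv2.BORDER_CONSTANT)
cv2.imwrite('pics/o.png',np.hstack([a,b]))
E
```

```text
(no output)
```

View pics/o.png

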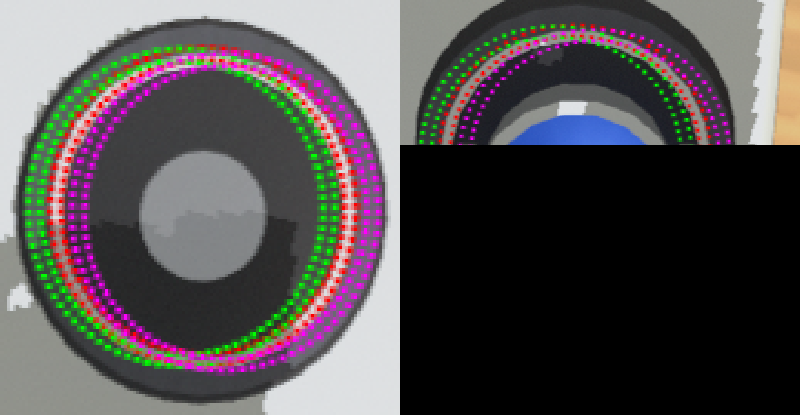

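The overlay confirms the pan centre at (0.5375, 0.2802) in both wrist views, and the tool is within 1.5 mm of it. Lowering and releasing.

Emit:
carry_out --moves '[{"jaw":0.045,"dx":0.001,"dy":-0.0005,"dz":0.004,"yaw":0},{"jaw":0.045,"dx":0,"dy":0,"dz":0.003,"yaw":0},{"jaw":0.045,"dx":0,"dy":0,"dz":0.002,"yaw":0},{"jaw":0.045,"dx":0,"dy":0,"dz":0.0015,"yaw":0},{"jaw":0.045,"dx":0,"dy":0,"dz":0,"yaw":0},{"jaw":0.045,"dx":0,"dy":0,"dz":0,"yaw":0}]'

```text
t: 8.72
tool_pos: [0.537, 0.28, 0.0762]
orientation: [-0.361, 3.121, -0.0]
force: [0.1, -0.3, 0.0]
opening: 0.0516
gripper_force: 15.0
```

Emit:
carry_out --grip_force 4 --moves '[{"jaw":0.05,"dx":0,"dy":0,"dz":0,"yaw":0},{"jaw":0.053,"dx":0,"dy":0,"dz":0,"yaw":0},{"jaw":0.056,"dx":0,"dy":0,"dz":0,"yaw":0},{"jaw":0.062,"dx":0,"dy":0,"dz":0,"yaw":0},{"jaw":0.07,"dx":0,"dy":0,"dz":0,"yaw":0},{"jaw":0.07,"dx":0,"dy":0,"dz":0,"yaw":0},{"jaw":0.07,"dx":0,"dy":0,"dz":0,"yaw":0},{"jaw":0.07,"dx":0,"dy":0,"dz":0,"yaw":0}]'

```text
t: 9.72
tool_pos: [0.5369, 0.28, 0.0761]
orientation: [-0.361, 3.121, 0.0]
force: [0.5, 0.3, -0.9]
opening: 0.0701
gripper_force: 0.0
```

Emit:
carry_out --moves '[{"jaw":0.07,"dx":0,"dy":0,"dz":-0.01,"yaw":0},{"jaw":0.07,"dx":0,"dy":0,"dz":-0.03,"yaw":0},{"jaw":0.07,"dx":0,"dy":0,"dz":-0.05,"yaw":0},{"jaw":0.07,"dx":0,"dy":0,"dz":-0.05,"yaw":0},{"jaw":0.07,"dx":-0.05,"dy":-0.03,"dz":0,"yaw":0},{"jaw":0.07,"dx":-0.02,"dy":-0.03,"dz":0,"yaw":0},{"jaw":0.07,"dx":0,"dy":0,"dz":0,"yaw":0},{"jaw":0.0,"dx":0,"dy":0,"dz":0,"yaw":0}]'

```text
t: 10.72
tool_pos: [0.6184, 0.2378, 0.2164]
orientation: [0.36, -3.121, -0.001]
force: [0.1, 0.6, 0.1]
opening: 0.0639
gripper_force: 0.0
```

```bash
python3 - <<'E'
from h import *
snap('wrist','w5');s=read_state();print(s['t'],s['tool_pos'],s['force'])
print(px('w5',[.5375,.2802,.071]),px('w5',[.4956,.1201,.116]))
E
```

```text
10.775 [0.61813948 0.23819704 0.21643356] [-0.7733951   0.10652435 -0.34083804]
(np.float64(392.26872609853444), np.float64(146.4549020536938)) (np.float64(192.06716726728106), np.float64(26.665719867523308))
```

View pics/w5.png

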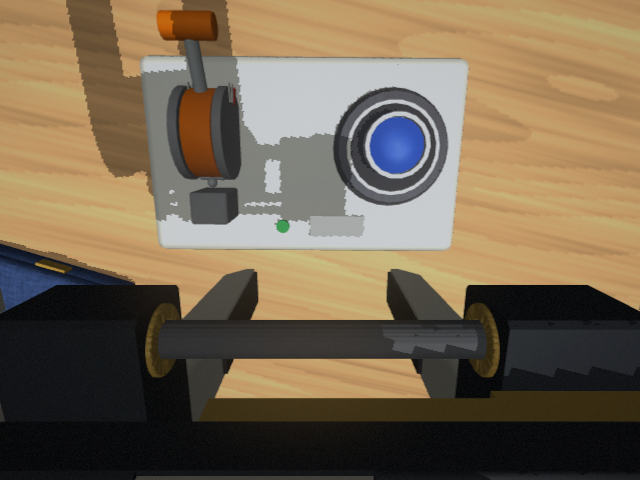

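The lens is flat inside the ring at (397,145). The crossbar is at (187,25).

```bash
python3 - <<'E'
from h import *
print(px('w5',[.5375,.2802,.072]),px('w5',[.5375,.2802,.086]))
c=w('w5',187.5,25,.118);print(c,w('w5',397.5,145,.086))
# geometric: pan & dial via box
t=np.array([.6181,.2382]);d=c[:2]-t;print(-(.9738*d[0]+.2272*d[1]),-.2272*d[0]+.9738*d[1])
E
```

```text
(np.float64(392.49640179542837), np.float64(146.44444142511375)) (np.float64(395.8458466177093), np.float64(146.2905406476908))
[0.4957 0.1178 0.118 ] [0.5362 0.2812 0.086 ]
0.146548 -0.08943623999999999
```

Emit:
carry_out --grip_force 20 --moves '[{"jaw":0,"dx":0.0495,"dy":-0.0298,"dz":0,"yaw":0},{"jaw":0,"dx":0.0495,"dy":-0.0298,"dz":0,"yaw":0},{"jaw":0,"dx":0.0495,"dy":-0.0298,"dz":0,"yaw":0},{"jaw":0,"dx":0,"dy":0,"dz":0.04,"yaw":0},{"jaw":0,"dx":0,"dy":0,"dz":0.03,"yaw":0},{"jaw":0,"dx":0,"dy":0,"dz":0.01,"yaw":0},{"jaw":0,"dx":0,"dy":0,"dz":0,"yaw":0},{"jaw":0,"dx":0,"dy":0,"dz":0,"yaw":0}]'

```text
t: 11.78
tool_pos: [0.4955, 0.1171, 0.1377]
orientation: [-0.362, 3.119, 0.0]
force: [0.4, -0.4, 1.4]
opening: -0.0001
gripper_force: 0.0
```

```bash
python3 - <<'E'
from h import *
snap('wrist','w6');snap('top','top3');s=read_state();print(s['t'],s['tool_pos'],s['force'],s['opening'])
a=cv2.imread('pics/w6.png');b=cv2.imread('pics/top3.png')[190:330,110:310]
b=cv2.resize(b,(400,280),interpolation=cv2.INTER_CUBIC);a=cv2.resize(a,(400,300));b=cv2.copyMakeBorder(b,0,20,0,0,cv2.BORDER_CONSTANT)
cv2.imwrite('pics/c6.png',np.hstack([a,b]))
E
```

```text
11.875 [0.49553865 0.11693174 0.13754474] [-0.37730909 -0.40164673 -0.61600258] 0.00011038835092210263
```

View pics/c6.png

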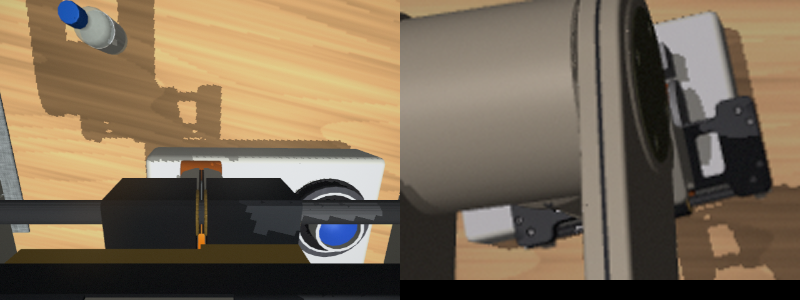

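The fingers are centred over the crossbar, which runs x 181–222 in the left half, and the lens sits undisturbed. Pressing down now.

Emit:
carry_out --moves '[{"jaw":0,"dx":0.002,"dy":0,"dz":0.009,"yaw":0},{"jaw":0,"dx":0.001,"dy":0,"dz":0.008,"yaw":0},{"jaw":0,"dx":0.001,"dy":0,"dz":0.008,"yaw":0},{"jaw":0,"dx":0.001,"dy":0,"dz":0.008,"yaw":0},{"jaw":0,"dx":0,"dy":0,"dz":0.008,"yaw":0},{"jaw":0,"dx":0,"dy":0,"dz":0,"yaw":0}]'

```text
t: 12.62
tool_pos: [0.4887, 0.1152, 0.0942]
orientation: [0.36, -3.119, 0.0]
force: [-3.2, -1.3, 5.7]
opening: 0.0003
gripper_force: 2.3
```

Emit:
carry_out --moves '[{"jaw":0,"dx":0,"dy":0,"dz":0.008,"yaw":0},{"jaw":0,"dx":-0.001,"dy":0,"dz":0.008,"yaw":0},{"jaw":0,"dx":-0.001,"dy":0,"dz":0.006,"yaw":0},{"jaw":0,"dx":-0.001,"dy":0,"dz":0.004,"yaw":0},{"jaw":0,"dx":0,"dy":0,"dz":0.002,"yaw":0},{"jaw":0,"dx":0,"dy":0,"dz":0,"yaw":0}]'

```text
t: 13.38
tool_pos: [0.4923, 0.116, 0.0681]
orientation: [0.361, -3.12, 0.0]
force: [-9.0, -1.7, 13.1]
opening: 0.0005
gripper_force: 6.8
```

```bash
python3 - <<'E'
from h import *
snap('wrist','w7');snap('scene','s7');s=read_state();print(s['t'],s['tool_pos'],s['force'],s['opening'])
a=cv2.imread('pics/w7.png')[230:480,200:640];b=cv2.imread('pics/s7.png')[180:360,340:560]
cv2.imwrite('pics/c7.png',np.hstack([cv2.resize(a,(400,327)),cv2.resize(b,(400,327),interpolation=cv2.INTER_CUBIC)]))
E
```

```text
13.475 [0.49235557 0.11602159 0.06807661] [-8.78806072 -1.79624138 14.52658959] 0.0007641269835696163
```

View pics/c7.png

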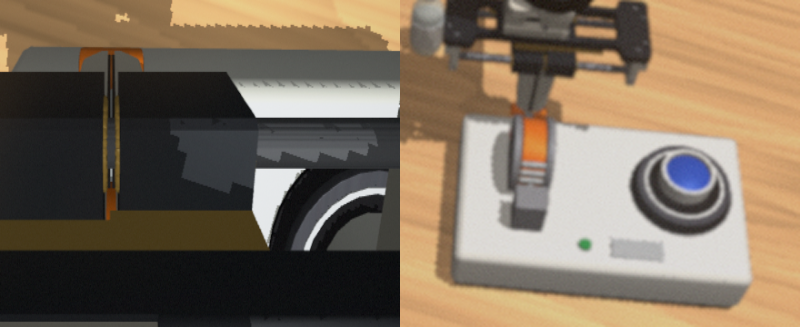

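Emit:
carry_out --moves '[{"jaw":0,"dx":0.001,"dy":0,"dz":0.0005,"yaw":0},{"jaw":0,"dx":0,"dy":0,"dz":0,"yaw":0},{"jaw":0,"dx":0,"dy":0,"dz":0,"yaw":0},{"jaw":0,"dx":0,"dy":0,"dz":0,"yaw":0},{"jaw":0,"dx":0,"dy":0,"dz":0,"yaw":0},{"jaw":0,"dx":0,"dy":0,"dz":0,"yaw":0}]'

```text
t: 14.22
tool_pos: [0.4923, 0.116, 0.0681]
orientation: [-0.361, 3.12, -0.0]
force: [-5.8, -1.7, 13.9]
opening: 0.0004
gripper_force: 6.8
```

The lever is against its stop: the extra push left the pose unchanged, with a steady 14 N. Handing in.

```bash
python3 -c "
from plant import *
print(close_job())"
```

```text
the job is handed in; nothing more can be done
None
```

I handed the job in at about 14 s of the 56 s allowed: the blue sample is flat on the pan inside the white ring, about 2 mm off centre, and the closed fingers are holding the lever against its end stop past the third notch with a steady 14 N. The hand-in gave no verdict.

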